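# Gauge a drilled blank and rack it behind the lip

## Task

Check the hole of the drilled blank that lies under the depth gauge: gently lower the gauge's rod by its knob until it bottoms in the hole, read off how deep it went, and raise it clear of the blank again. Then draw the blank forward out of the gauge, lift it over the rack's front lip and set it down flat behind the lip without dropping it: in the bay with the green lip if its hole is full depth (30 mm), in the bay with the red lip if it is too shallow (18 mm). Leave the waiting blank, the pencil and the plane where they lie.

Things in the scene. Friction and masses are not known exactly. Their poses are not given: they have to be found in the camera images.
- blank_1: Pale wooden bar 120 (x) x 40 (y) x 40 (z) mm, 0.1 to 0.2 kg. Origin: centre of its underside. A blind hole of 16 mm diameter goes straight down into its top face, on the centre line, 42 mm from the middle towards its +x end. The two blanks look alike; one hole is 30 mm deep, the other 18 mm, and it is not known which. Either may be the one in the gauge.
- blank_2: The other blank of the pair; the same words hold as for blank_1.
- gauge: Depth gauge on a fixed plywood board 180 (x) x 240 (y) x 12 (z) mm. Origin: centre of the board's underside; +x away from the robot, +y to its left. A dark steel column, top 153 mm above the bench, stands at x = +76, y = -55 mm; its 22 mm wide arm reaches forward to x = +26 mm, 69 to 91 mm above the bench, and guides the vertical rod at x = +37, y = -55 mm.
- gauge_seat (a point): Point on the board's top (12 mm above the bench) where the gauged blank's origin lies, to 2 mm; the blank lies along the gauge's x, drilled (+x) end to the stop, between 8 mm high cleats beside that end. Its top is 14 mm below the raised rod's tip and 17 mm below the arm: lift it 4 to 8 mm and draw it 40 mm or more towards -x before lifting it away.
- waiting_spot (a point): Point on the same board, 115 mm left (+y) of gauge_seat, where the origin of the waiting blank lies, to about 12 mm.
- depth_rod (a joint): Downward travel of the rod, m: 0 raised, stop at 0.060; starts at 0 to 0.008. 8 mm steel, slides with about 3 N friction and stays where left. Its tip meets the blank's top at 0.014, the bottom of an 18 mm hole at 0.032, of a 30 mm hole at 0.044. A brass pointer under the knob runs on the column's white scale: red band = 18 mm hole, green band below it = 30 mm hole.
- rod_knob (a point): Middle of the black knob on top of the rod, 21 mm across, 26 mm high; 157 mm above the bench with the rod fully raised, and moves down with the rod. Grip it from above with the fingers closing along the gauge's y.
- rack: Fixed wooden rack, 160 (x) x 220 (y) mm. Origin: centre of its footprint; +x away from the robot. Shelf 42 mm above the bench with two bays, each 140 (x) x 96 (y) mm inside. Above the shelf: front (-x) lip 25 mm high and 10 mm thick, back board 55 mm, outer cheeks 32 mm, divider 22 mm. The lip is green before the left (+y) bay, red before the right (-y) bay.
- green_bay (a point): Centre of the bay behind the green lip (left, +y), on the shelf's top, 42 mm above the bench. Axes as the rack's. A blank lies here with its length along x.
- red_bay (a point): Centre of the bay behind the red lip (right, -y), on the shelf's top, 42 mm above the bench. Axes as the rack's. A blank lies here with its length along x.
- pencil: Red carpenter's pencil, 13 x 174 x 8 mm, lying loose on the bench between gauge and rack. Origin: centre of its underside, length along its y.
- plane: Small wooden plane, 46 x 135 x 85 mm, standing loose at the right. Origin: centre of its sole.

How it is judged:
On the way, in this order (a step that is already met when the one before it is completed fails the run):
1. the rod is lowered until it bottoms in the hole of the blank in the gauge (((horizontal distance between blank_1 and gauge_seat below 0.015 m and value of joint depth_rod above 0.041 m) or (horizontal distance between blank_2 and gauge_seat below 0.015 m and value of joint depth_rod above 0.029 m))), for 0.1 s.
2. the blank is let down behind the lip of the bay that suits its hole, still held as it comes within 12 mm of the shelf (((x of blank_1 in the frame of green_bay between -0.016 and 0.016 m and y of blank_1 in the frame of green_bay between -0.034 and 0.034 m and z of blank_1 in the frame of green_bay between -0.004 and 0.012 m and contact force between the fingers and blank_1 above 0.5 N) or (x of blank_2 in the frame of red_bay between -0.016 and 0.016 m and y of blank_2 in the frame of red_bay between -0.034 and 0.034 m and z of blank_2 in the frame of red_bay between -0.004 and 0.012 m and contact force between the fingers and blank_2 above 0.5 N))), for 0.05 s.
At the end, for the whole second after the job is handed in: The gauged blank lies flat (5 mm, 0.06 rad) and still on the shelf behind the lip, inside the bay that suits its hole (green 30 mm, red 18 mm); the rod is raised again (travel under 14 mm); the other blank is within 20 mm of where it waited (((x of blank_1 in the frame of green_bay between -0.016 and 0.016 m and y of blank_1 in the frame of green_bay between -0.034 and 0.034 m and z of blank_1 in the frame of green_bay between -0.004 and 0.005 m and angle between blank_1's own z axis and vertical below 0.06 rad and linear speed of blank_1 below 0.02 m/s and distance of blank_2 from where it was at the start of the episode below 0.02 m and horizontal distance between blank_2 and gauge_seat above 0.06 m and value of joint depth_rod below 0.014 m) or (x of blank_2 in the frame of red_bay between -0.016 and 0.016 m and y of blank_2 in the frame of red_bay between -0.034 and 0.034 m and z of blank_2 in the frame of red_bay between -0.004 and 0.005 m and angle between blank_2's own z axis and vertical below 0.06 rad and linear speed of blank_2 below 0.02 m/s and distance of blank_1 from where it was at the start of the episode below 0.02 m and horizontal distance between blank_1 and gauge_seat above 0.06 m and value of joint depth_rod below 0.014 m))); the robot touches nothing.
It fails at once if the carpenter's pencil is shifted by more than 30 mm (distance of pencil from where it was at the start of the episode above 0.03 m).
It fails at once if the wooden plane is shifted by more than 30 mm (distance of plane from where it was at the start of the episode above 0.03 m).
It fails at once if the gauge is rammed into the blank, with more than 80 N between them (contact force between gauge and blank_1 above 80 N or contact force between gauge and blank_2 above 80 N).
It also fails if it takes over 48 s, if anything falls off the work surface, if the arm or the gripper's body presses on something with over 40 N, if the wrist force passes 120 N, or if a joint passes its speed limit or range.

## Robot

A 6-joint arm with a two-finger parallel gripper is mounted at the origin on a cart in front of the work surface, level with it; the furniture and walls round the work are solid. World frame = base frame: x ahead of the robot, y to its left, z up, the work surface at z = 0. Lengths are in m, angles in rad, forces in N, time in s.
With the tool pointing down it reaches from about 0.3 to 0.775 m from the base axis. Payload 14.6 kg.
Tool frame: the origin (TCP) lies midway between the tips of the shut fingers; the grasp point (between the pads) lies 19 mm behind it (bot.grasp_offset is the distance from the TCP to the grasp point, in m); z points along the fingers, y is the line along which they close (so a half turn about z gives the same grasp; the last joint's range is limited). The gripper opens to 94 mm and grips with 3 to 60 N. Pads are 16 mm wide; open, the fingers measure 119 mm over their backs; the gripper's body (75 mm by 177 mm) begins 78 mm behind the grasp point.
Start: joints at [-1.31, 0.3, 1.521, -0, 1.321, -0.067], TCP at [0.177, -0.521, 0.175] pointing down, gripper open.
Joint ranges: [-3.03, 3.03], [-0.79, 2.21], [0.23, 2.52], [-1.04, 4.18], [0, 3.07], [-2.55, 2.55]. Speed limits (rad/s): [2.22, 2.22, 2.57, 3.14, 3.14, 3.14].

## Interface

Orientations are given as [roll, pitch, yaw] about the fixed x, y, z axes, in that order (R = Rz(yaw) Ry(pitch) Rx(roll)).
In Python, from rig import sensors, camera, calibration, ticket, bot gives the robot as it stands.
- The arm moves only by the tool move_arm, never from a script. Its argument "moves" is a list of rows, each a list of 7 numbers: the gripper's target within -1 to 1 (fully open at 1, half-way at 0, shut at -1), then the shift along the world's x, y, z in mm, then the turn, a rotation vector about the world's x, y, z in degrees. In form: [[grip, dx, dy, dz, ax, ay, az], ...]. A call has 1 to 5 rows; each row is the pose to reach, as a shift and turn from the pose commanded when the call began; what a row does not reach only later rows make up. A row lasts 1/8 s, in which the tool goes at most 62.5 mm and 10.7 degrees, less where a joint would pass 70% of its speed; a pose out of reach is approached as far as the arm can. A call with a gripper value outside its range is refused whole. The fingers move at their own pace and stop on an object; "newtons" is the grip in N (left out, the last holds). Time passes only in rows, so rows that repeat a pose let the fingers close. It gives the time, the measured TCP pose, the force, the opening and the grip force at its end, in the units of the state.
- sensors.state(): the state, without advancing time (a new reading comes with each control period).
- camera(name): name is "scene" or "top"; returns the picture (400x640x3 uint8, red, green, blue); there is no depth.
- calibration(name): a dict with "camera_matrix" (3x3 intrinsics, pixels), "view" (4x4, takes a point from world to camera coordinates). Camera axes: x right, y down, z forward; pixel columns grow to the right and rows downward; lengths in m; the calibration is good to about 2 mm. A picture is of the moment at which its call begins. calibration takes no time and is no camera call.
- ticket.hand_in(): hands the job in; it is judged then, once.
The state is a dict: "clock": time; "q": joint angles; "qvel": joint speeds; "joint_efforts": joint torques, N m; "ee_pos": TCP position; "orientation": TCP orientation; "force": force on the tool from outside, world axes, zero at the start; "ft_torque": the same for the moment, N m; "opening": opening from 0.0 (shut) to 1.0 (fully open); "grip_force": force on a finger pad.
Only numpy, scipy, OpenCV 4.12 (cv2) and the standard library are available. Lean on these libraries where they do the work, as an engineer would, in place of code of your own. Each camera call takes 0.05 s, during which the arm holds its last target. There are 200 camera calls.

## Working session

There is one attempt and no reset: what is moved stays moved. The work goes in short steps, Python scripts to look and compute and a tool call to move; the robot and the scene stay as the last step left them, time stands still between calls to the robot, and variables do not carry over. Pictures are saved under pics/ and viewed, at most 10 in all, crops included, and the job is handed in when it is done.

Besides the shell and the picture viewer there is one more tool, called after "Emit:" as name(argument=value, ...), one argument or row to a line, values as JSON. move_arm: Moves the arm, as the interface text tells. Its arguments: {"type":"object","properties":{"moves":{"type":"array"},"newtons":{"type":"number"}},"required":["moves"]}

```bash
mkdir -p pics
cat > h.py <<'E'
import numpy as np, cv2
from rig import sensors, camera, calibration, ticket, bot
def snap(name,fn):
    im=camera(name); cv2.imwrite('pics/'+fn,im[:,:,::-1]); return im
def ray(name,uv,z):
    c=calibration(name);K=np.array(c['camera_matrix']);V=np.array(c['view'])
    R,t=V[:3,:3],V[:3,3];o=-R.T@t;d=R.T@np.linalg.inv(K)@[uv[0],uv[1],1]
    return o+d*(z-o[2])/d[2]
def proj(name,p):
    c=calibration(name);K=np.array(c['camera_matrix']);V=np.array(c['view'])
    q=K@(V[:3,:3]@np.array(p)+V[:3,3]);return q[:2]/q[2]
E
python3 - <<'E'
from h import *
a=snap('top','t0.png');b=snap('scene','s0.png')
for n in('top','scene'):
    V=np.array(calibration(n)['view']);print(n,-V[:3,:3].T@V[:3,3],V[2,:3])
print(sensors.state())
E
```

```text
top [ 0.30314293 -0.09349779  1.28436164] [ 0.17316693 -0.0161148  -0.98476064]
scene [-0.36931367 -0.80891872  1.43115681] [ 0.52087196  0.40226675 -0.75291026]
{'clock': 0.1, 'q': array([-1.30958202e+00,  3.00413638e-01,  1.52148833e+00,  3.62789181e-05,
        1.32068893e+00, -6.66251858e-02]), 'qvel': array([-0.00054483, -0.00210612, -0.00172934, -0.00069425, -0.00126131,
        0.00022873]), 'joint_efforts': array([ 1.97869012e-03, -5.32643259e+01, -3.53284264e+01,  7.09859957e-02,
        2.35170621e-02, -6.95061954e-05]), 'ee_pos': array([ 0.17702853, -0.52046704,  0.1743571 ]), 'orientation': array([-3.14059896e+00, -1.01522117e-04,  3.27830444e-01]), 'force': array([-0.13175477, -0.23222627,  0.36055476]), 'ft_torque': array([-0.0069696 ,  0.02691964, -0.0355589 ]), 'grip_force': 0.0, 'opening': 0.9998576926074998}
```

View pics/t0.png

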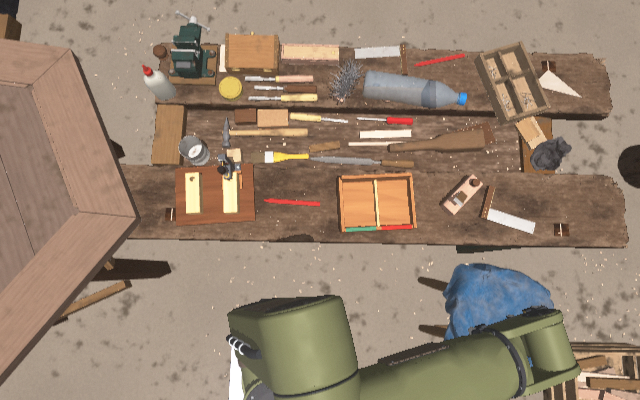

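View pics/s0.png

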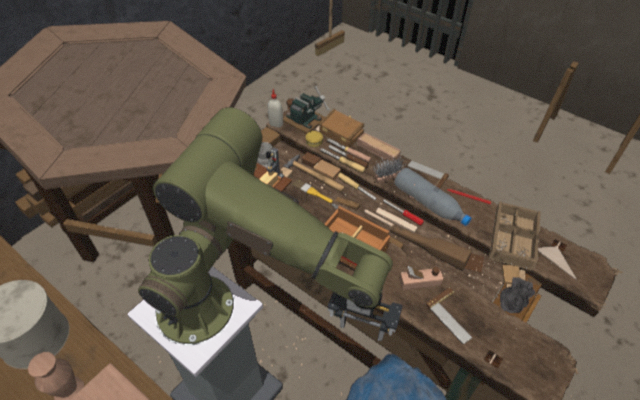

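The top view shows the gauge board at about (215,195) with blanks at (193,193) and (231,195). The pencil is at (292,202), the rack at (376,202) with the green lip on the left, and the plane at (462,195). In the scene view the arm hides the gauge.

Run:
```python
from h import *
a=cv2.imread('pics/t0.png')
g=cv2.resize(a[135:240,165:265],None,fx=5,fy=5,interpolation=cv2.INTER_CUBIC)
r=cv2.resize(a[165:240,330:422],None,fx=3,fy=3,interpolation=cv2.INTER_CUBIC)
o=np.zeros((525,780,3),np.uint8);o[:,:500]=g;o[:225,500:776]=r
cv2.imwrite('pics/c0.png',o)
hsv=cv2.cvtColor(a,cv2.COLOR_BGR2HSV)
def blobs(m,z,mn,roi):
    x0,x1,y0,y1=roi;mm=np.zeros_like(m);mm[y0:y1,x0:x1]=m[y0:y1,x0:x1]
    for c in cv2.findContours(mm,0,1)[0]:
        if cv2.contourArea(c)<mn: continue
        r=cv2.minAreaRect(c);bp=cv2.boxPoints(r)
        print(np.round(r[0],1),np.round(r[1],1),round(r[2],1),'ctr',ray('top',r[0],z).round(4)[:2],'corners',[list(ray('top',p,z).round(3)[:2]) for p in bp])
print('blanks');blobs(cv2.inRange(hsv,(15,40,190),(35,160,255)),.052,100,(165,265,160,235))
print('green');blobs(cv2.inRange(hsv,(40,70,40),(90,255,255)),.067,10,(330,422,165,245))
print('red');blobs(cv2.inRange(hsv,(0,190,120),(6,255,255))|cv2.inRange(hsv,(174,170,120),(180,255,255)),.067,10,(255,422,165,245))
print('board');blobs(cv2.inRange(hsv,(0,60,40),(18,255,150)),.012,3000,(165,265,150,235))
```

```text
blanks
[230. 192.] [40. 14.] 90.0 ctr [0.5258 0.1763] corners [[np.float64(0.586), np.float64(0.201)], [np.float64(0.587), np.float64(0.159)], [np.float64(0.466), np.float64(0.152)], [np.float64(0.466), np.float64(0.193)]]
[192.  192.5] [40.9 13.7] 87.6 ctr [0.522  0.2883] corners [[np.float64(0.583), np.float64(0.316)], [np.float64(0.585), np.float64(0.275)], [np.float64(0.462), np.float64(0.261)], [np.float64(0.46), np.float64(0.301)]]
green
[360.5 228.9] [ 3.3 29.2] 87.3 ctr [ 0.4225 -0.2111] corners [[np.float64(0.424), np.float64(-0.168)], [np.float64(0.43), np.float64(-0.253)], [np.float64(0.421), np.float64(-0.254)], [np.float64(0.415), np.float64(-0.169)]]
red
board
[214.5 192. ] [84. 99.] 90.0 ctr [0.532  0.2324] corners [[np.float64(0.661), np.float64(0.394)], [np.float64(0.669), np.float64(0.087)], [np.float64(0.406), np.float64(0.075)], [np.float64(0.4), np.float64(0.372)]]
```

View pics/c0.png

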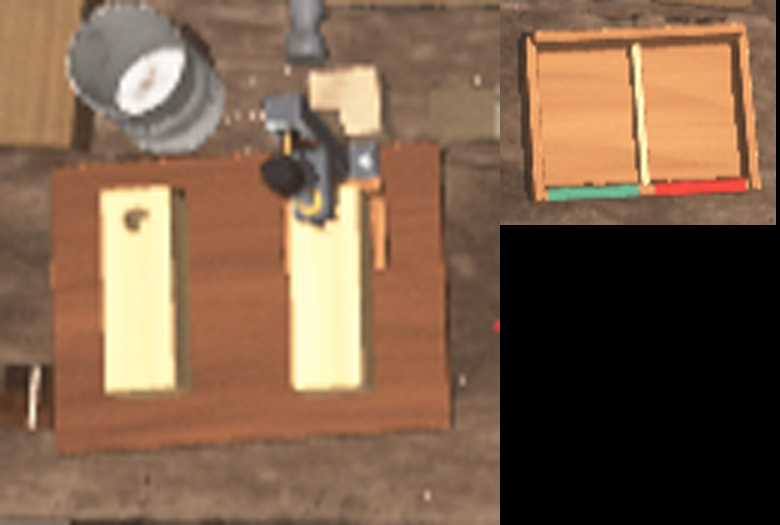

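The crop shows the knob at crop (285,176), the gauged blank's front edge from (290,390) to (362,390), and the board corners at (52,170), (438,143), (450,428) and (57,452). In the rack, green is left of the divider and red is right.

Run:
```python
from h import *
def P(c,z,s=5,o=(165,135)): return ray('top',(c[0]/s+o[0]-.4,c[1]/s+o[1]-.4),z)[:2]
B=np.array([P(c,.012) for c in [(52,170),(438,143),(450,428),(57,452)]]);print(B.round(3))
ctr=B.mean(0);d=(B[0]+B[1]-B[2]-B[3]);yaw=np.arctan2(d[1],d[0]);d2=B[0]+B[3]-B[1]-B[2];yaw2=np.arctan2(-d2[0],d2[1])
print('board',ctr,yaw,yaw2,np.hypot(*d)/2,np.hypot(*d2)/2)
y=yaw2;R=np.array([[np.cos(y),-np.sin(y)],[np.sin(y),np.cos(y)]])
print('rod',ctr+R@[.037,-.055],'seat',ctr+R@[-.005,-.055])
for t in(0,.008): print('knob',P((283,172),.17-t))
for c in [(290,391),(363,391),(290,210),(364,187)]: print('blank',P(c,.052))
o=(330,165);Q=lambda c,z:P((c[0]-500,c[1]),z,3,o)
print('lip',Q((536,200),.067),Q((548,199),.067),Q((640,196),.067),Q((656,194),.067),Q((747,190),.067),Q((759,187),.067))
print('back',Q((528,34),.097),Q((743,24),.097),'div',Q((633,44),.064),Q((643,185),.064))
s=sensors.state();print(bot.grasp_offset)
```

```text
[[0.603 0.359]
 [0.626 0.122]
 [0.448 0.106]
 [0.428 0.341]]
board [0.52608314 0.23182565] 0.09395866935107702 0.08917239044272576 0.17693317935216094 0.2372231445885935
rod [0.56783412 0.18033919] seat [0.52600099 0.17659891]
knob [0.56735614 0.17794683]
knob [0.56925293 0.17989553]
blank [0.46313078 0.19436574]
blank [0.46403814 0.15155414]
blank [0.57212654 0.20107787]
blank [0.58723666 0.15780807]
lip [ 0.41447551 -0.15622019] [ 0.41568026 -0.16783143] [ 0.42040785 -0.25709491] [ 0.42266832 -0.27265815] [ 0.42837469 -0.3613687 ] [ 0.43154043 -0.37313636]
back [ 0.57197223 -0.14489895] [ 0.58670353 -0.35350699] div [ 0.57167456 -0.25076857] [ 0.43148191 -0.2604426 ]
0.0188
```

Emit:
move_arm(
  moves=[
    [1,10,20,50,0,0,0],
    [1,35,70,85,0,0,-4],
    [1,65,120,85,0,0,-8],
    [1,95,175,85,0,0,-13.6],
    [1,125,230,85,0,0,-13.6],
  ],
)

```text
clock: 0.72
ee_pos: [0.3024, -0.2891, 0.2597]
orientation: [-3.142, -0.0, 0.088]
force: [1.8, -0.3, -0.9]
opening: 1.0
grip_force: 0.0
```

Emit:
move_arm(
  moves=[
    [1,30,54,0,0,0,0],
    [1,60,108,0,0,0,0],
    [1,90,162,0,0,0,0],
    [1,120,215,0,0,0,0],
    [1,146,262,0,0,0,0],
  ],
)

```text
clock: 1.35
ee_pos: [0.4485, -0.0268, 0.2598]
orientation: [-3.142, 0.0, 0.091]
force: [-0.1, -0.8, 0.4]
opening: 0.999
grip_force: 0.0
```

Emit:
move_arm(
  moves=[
    [1,30,54,0,0,0,0],
    [1,60,108,0,0,0,0],
    [1,90,162,0,0,0,0],
    [1,120,209,0,0,0,0],
    [1,120,209,0,0,0,0],
  ],
)

```text
clock: 1.98
ee_pos: [0.5683, 0.1827, 0.2577]
orientation: [3.141, 0.003, 0.094]
force: [-0.6, -0.9, 0.3]
opening: 0.996
grip_force: 0.0
```

Run:
```python
from h import *
b=snap('scene','s1.png');a=snap('top','t1.png')
s=sensors.state();print(s['ee_pos'],s['orientation'],s['clock'])
p=proj('scene',[.568,.18,.1]);print(p,proj('top',[.568,.18,.15]))
u,v=map(int,p);c=b[max(0,v-55):v+55,max(0,u-75):u+75,::-1]
c=cv2.resize(c,None,fx=4,fy=4,interpolation=cv2.INTER_CUBIC);cv2.imwrite('pics/c1.png',c);print(c.shape)
```

```text
[0.56768588 0.18001987 0.25914026] [3.14121934e+00 1.26829601e-03 9.11127325e-02] 2.075
[268.37542297 165.63953666] [222.13278008 170.4693319 ]
(440, 600, 3)
```

View pics/c1.png

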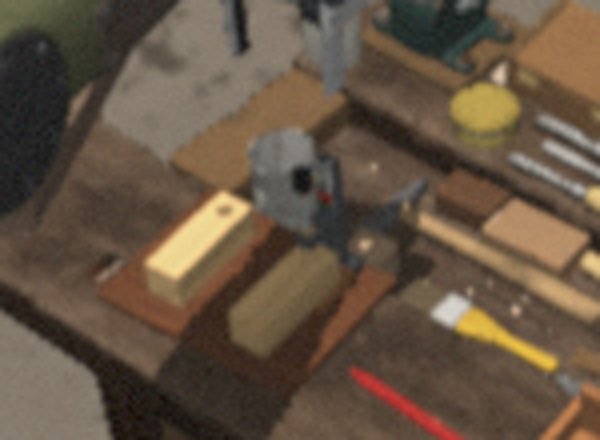

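The scene crop shows the fingers above the gauge, the black knob at crop (302,180), i.e. scene pixel about (268.5,155), and the red band at (325,197) on the column.

Run:
```python
from h import *
for z in(.157,.153,.149):print(ray('scene',(268.2,154.6),z),proj('scene',[.568,.18,z]))
```

```text
[0.57132285 0.17791761 0.157     ] [267.19485463 154.84071837]
[0.57427582 0.18101561 0.153     ] [267.27949011 155.61489052]
[0.57722878 0.18411362 0.149     ] [267.36385023 156.38654397]
```

Emit:
move_arm(
  moves=[
    [1,0,0,-40,0,0,0],
    [1,0,0,-80,0,0,0],
    [1,0,0,-108,0,0,0],
    [1,0,0,-120,0,0,0],
    [1,0,0,-120,0,0,0],
  ],
  newtons=20,
)

```text
clock: 2.7
ee_pos: [0.5679, 0.1794, 0.1403]
orientation: [3.142, -0.0, 0.09]
force: [0.4, -0.3, 0.1]
opening: 0.999
grip_force: 0.0
```

Emit:
move_arm(
  moves=[
    [-0.5,0,0,0,0,0,0],
    [-0.8,0,0,0,0,0,0],
    [-1,0,0,0,0,0,0],
    [-1,0,0,0,0,0,0],
    [-1,0,0,0,0,0,0],
  ],
  newtons=20,
)

```text
clock: 3.32
ee_pos: [0.5679, 0.1801, 0.1399]
orientation: [3.142, -0.0, 0.09]
force: [-0.3, 1.2, -0.4]
opening: 0.504
grip_force: 0.0
```

Emit:
move_arm(
  moves=[
    [-1,0,0,0,0,0,0],
    [-1,0,0,0,0,0,0],
    [-1,0,0,0,0,0,0],
    [-1,0,0,0,0,0,0],
    [-1,0,0,0,0,0,0],
  ],
)

```text
clock: 3.95
ee_pos: [0.5679, 0.18, 0.1398]
orientation: [3.142, 0.0, 0.09]
force: [0.6, -0.3, -0.1]
opening: 0.006
grip_force: 0.0
```

The fingers shut on nothing, so I need to look.

Run:
```python
from h import *
b=snap('scene','s2.png');a=snap('top','t2.png')
u,v=267,155
c=cv2.resize(b[v-35:v+40,u-50:u+50,::-1],None,fx=4,fy=4,interpolation=cv2.INTER_CUBIC)
d=cv2.resize(a[140:215,180:270,::-1],None,fx=4,fy=4,interpolation=cv2.INTER_CUBIC)
cv2.imwrite('pics/c2.png',np.hstack([c,d]))
```

```text
(no output)
```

View pics/c2.png

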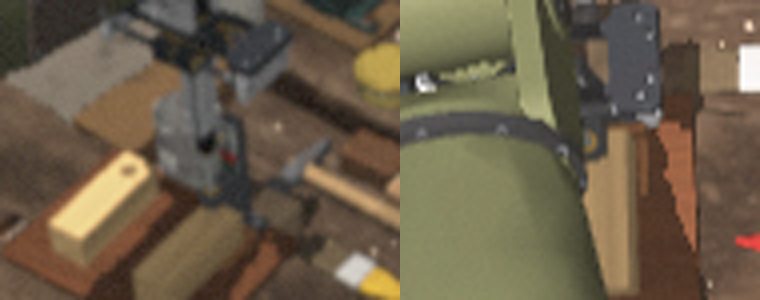

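Run:
```python
from h import *
out=[]
for f in('pics/s1.png','pics/s2.png'):
    b=cv2.imread(f);x0,y0=245,125
    c=cv2.resize(b[y0:y0+55,x0:x0+45],None,fx=8,fy=8,interpolation=cv2.INTER_NEAREST)
    for p,col in(([.568,.18,.14],(0,255,255)),([.568,.18,.17],(255,0,255)),([.607,.184,.153],(255,255,0))):
        q=(proj('scene',p)+.5-[x0,y0])*8;cv2.drawMarker(c,(int(q[0]),int(q[1])),col,0,10,1)
    out.append(c)
cv2.imwrite('pics/c3.png',np.hstack(out))
```

```text
(no output)
```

View pics/c3.png

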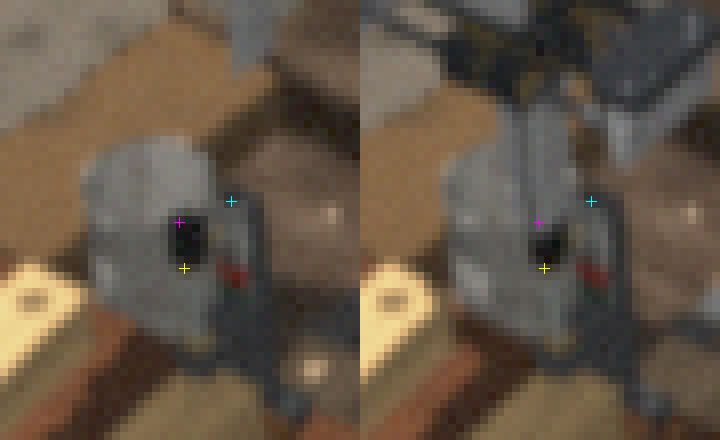

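The crop shows the knob still near its expected place with the shut fingers overlapping it. I'll use an image difference to find the fingertip outline.

Run:
```python
from h import *
a=cv2.imread('pics/s1.png').astype(int);b=cv2.imread('pics/s2.png').astype(int)
x0,x1,y0,y1=258,282,144,168
print('cols',x0,'..',x1)
for y in range(y0,y1):print(y,' '.join('%3d'%v for v in a[y,x0:x1].mean(1)),' | ',' '.join('%3d'%v for v in b[y,x0:x1].mean(1)))
```

```text
cols 258 .. 282
144 104 112 116 112 113 120 130 129 130 129 125 112 102  64  44  50  50  59  74  89  95  91  88  86  |  106 111 115 111 105 105  97  85  97 105  99  96  95  70  49  52  54  67  94 113 106  97  91  87
145 109 117 114 111 112 114 130 130 131 130 128 127 111  79  54  51  59  76  82  94  92  89  89  88  |  109 116 117 106 105 103  99  88  98 105  95  96  95  86  61  53  61  75  88 103 104  96  89  84
146 113 118 118 108 105 113 123 128 130 132 130 127 114  80  57  64  73  80  84  85  94  90  86  82  |  115 116 118 110 105 103  96  87  99 105  98  96 108 114  76  65  70  80  83  91  97  92  85  86
147 111 117 114 112 108 114 120 128 129 129 128 125 115  86  64  64  72  79  82  78  81  83  86  82  |  111 117 118 113 112 111 101  86  93 104  97  97 104 108  84  65  73  84  83  84  83  85  85  83
148 111 116 116 113 110 117 123 124 129 131 128 122 115  88  64  61  60  70  81  83  84  85  81  84  |  109 114 116 113 113 120 110  87  94 100 101 100  99  97  73  61  62  70  77  80  80  85  87  85
149 112 111 114 109 107 115 125 123 124 125 125 121 111  91  65  50  53  62  68  71 
[... 3015 characters left out ...]
  |   57  65  73  81  86  87  92  93  92  83  91  97  75  59  47  50  54  53  50  46  45  59  71  82
165  83  80  85  80  77  86  90  97  97  92  95  93  79  59  50  54  51  49  50  46  44  45  48  41  |   43  48  54  62  72  86  92  98  95  92  92  96  77  61  52  53  52  46  49  49  48  47  50  59
166  83  78  77  66  55  67  75  87  90  85  91  96  80  65  50  49  51  49  51  46  48  44  50  50  |   40  37  40  51  57  67  74  86  91  88  86  94  84  65  58  50  48  47  48  46  48  45  44  50
167  85  83  63  46  42  48  53  68  75  72  84  90  86  73  57  56  43  46  48  48  44  47  45  53  |   53  42  42  43  45  48  55  66  66  73  80  91  85  71  52  48  48  52  45  48  48  43  47  44
```

Run:
```python
from h import *
t=np.array([.5677,.18,.2591]);yv=np.array([-.09,.996,0])
for s in(.053,-.053):
  for dz in(0,.03): print(s,dz,proj('scene',t+s*yv+[0,0,dz]))
print('open tips seen (252.3,123),(276.3,133)')
a=cv2.imread('pics/s1.png').mean(2).astype(int)
for y in range(118,140):print(y,' '.join('%3d'%v for v in a[y,268:284]))
print(sensors.state())
```

```text
0.053 0 [253.27949671 128.96210529]
0.053 0.03 [252.43642524 122.54853228]
-0.053 0 [276.73050733 139.6118576 ]
-0.053 0.03 [276.17584501 133.19830568]
open tips seen (252.3,123),(276.3,133)
118 103 114 123 123 120 110 112 116 102  96  94 113 116 110  93  89
119 108 115 119 119 122 107 113 107  97  94  98 113 112 104  92  88
120 116 111 117 119 115 109 107 102  99  98 102 113 113 105  92  80
121 117 110 114 114 116 109 100 102  98  97 100 109 112 101  90  75
122 110 105 109 115 113 108 102 102  98  99  97 107 107 102  95  73
123 100 105 110 109 113 105 107 102 100  94 102 101 105 103  92  75
124 101 106 104 110 111 105 102 105  99  96 100 105 106 101  88  71
125  98 100  96 103 105 100 103 103  98  98  97 101 101  96  87  74
126  85  93  91  99  97 102 107 105 102  95  98  96 100  88  79  76
127  80  79  83  92  91  96 103 103  97  96  92  86  88  81  76  69
128  97  86  82  80  80  90  98 101  94  93  94  87  82  75  74  65
129 103  98  92  84  78  85 102 102  96  97  94  87  81  77  73  69
130 106 104  99  93  93  93 103 100 100  99  92  90  85  80  78  76
131 103 105 101  98 101 1
[... 581 characters left out ...]
5  37
{'clock': 4.05, 'q': array([2.45484473e-01, 4.30235764e-01, 1.42696271e+00, 1.00790298e-05,
       1.28436729e+00, 1.72590869e+00]), 'qvel': array([-1.24352845e-03,  1.47799292e-03,  5.08600450e-04,  1.85591182e-03,
        9.33549357e-05, -8.28143222e-04]), 'joint_efforts': array([ 1.11512185e-03, -6.01426506e+01, -3.49093008e+01,  4.00653531e-03,
       -7.55477347e-02,  2.17154746e-05]), 'ee_pos': array([0.56792964, 0.18002186, 0.13985259]), 'orientation': array([-3.14157895e+00, -2.50765464e-05,  9.03692643e-02]), 'force': array([ 0.5770897 , -0.61966786,  0.43861303]), 'ft_torque': array([ 0.04261287, -0.03876235, -0.01153984]), 'grip_force': 0.0, 'opening': 0.0053467434161519455}
```

The fingertips show about 25–30 mm higher than the reported TCP, both open and shut, so the shut fingers sat just above the knob. Opening and going 28 mm lower is safe either way, and the opening on closing will tell whether it's the knob or the rod.

Emit:
move_arm(
  moves=[
    [0.2,0,0,5,0,0,0],
    [0.2,0,0,5,0,0,0],
    [0.2,0,0,5,0,0,0],
    [0.2,0,0,5,0,0,0],
    [0.2,0,0,5,0,0,0],
  ],
)

```text
clock: 4.68
ee_pos: [0.5679, 0.18, 0.1448]
orientation: [3.142, 0.0, 0.09]
force: [-0.0, 0.1, -1.3]
opening: 0.498
grip_force: 0.0
```

Emit:
move_arm(
  moves=[
    [0.2,0,0,0,0,0,0],
    [0.2,0,0,-8,0,0,0],
    [0.2,0,0,-16,0,0,0],
    [0.2,0,0,-24,0,0,0],
    [0.2,0,0,-33,0,0,0],
  ],
)

```text
clock: 5.3
ee_pos: [0.5679, 0.18, 0.1111]
orientation: [3.142, 0.0, 0.09]
force: [0.2, -0.2, 0.6]
opening: 0.598
grip_force: 0.0
```

Emit:
move_arm(
  moves=[
    [-1,0,0,0,0,0,0],
    [-1,0,0,0,0,0,0],
    [-1,0,0,0,0,0,0],
    [-1,0,0,0,0,0,0],
    [-1,0,0,0,0,0,0],
  ],
)

```text
clock: 5.92
ee_pos: [0.5679, 0.1816, 0.1122]
orientation: [-3.139, -0.001, 0.091]
force: [-0.6, 9.3, -0.2]
opening: 0.208
grip_force: 20.0
```

Emit:
move_arm(
  moves=[
    [-1,0,0,0,0,0,0],
    [-1,0,0,0,0,0,0],
    [-1,0,0,0,0,0,0],
  ],
)

```text
clock: 6.3
ee_pos: [0.5679, 0.1816, 0.1122]
orientation: [-3.139, -0.001, 0.091]
force: [0.1, 9.5, -0.6]
opening: 0.208
grip_force: 20.0
```

Got the knob (about 20 mm opening). The real tool is about 28 mm higher than reported, so I'll relieve the side load and find the rod's upper stop.

Emit:
move_arm(
  moves=[
    [-1,0,2,0,0,0,0],
    [-1,0,2,2,0,0,0],
    [-1,0,2,2,0,0,0],
  ],
)

```text
clock: 6.68
ee_pos: [0.5679, 0.1818, 0.1138]
orientation: [3.141, 0.0, 0.09]
force: [-0.4, -1.8, -0.3]
opening: 0.209
grip_force: 20.0
```

Emit:
move_arm(
  moves=[
    [-1,0,0,3,0,0,0],
    [-1,0,0,3,0,0,0],
  ],
)

```text
clock: 6.92
ee_pos: [0.5673, 0.1817, 0.1151]
orientation: [3.141, 0.003, 0.09]
force: [5.0, -0.6, -17.3]
opening: 0.203
grip_force: 20.0
```

Emit:
move_arm(
  moves=[
    [-1,0,0,-7,0,0,0],
    [-1,0,0,-13,0,0,0],
    [-1,0,0,-19,0,0,0],
    [-1,0,0,-25,0,0,0],
    [-1,0,0,-28,0,0,0],
  ],
)

```text
clock: 7.55
ee_pos: [0.5677, 0.1819, 0.0891]
orientation: [3.141, 0.0, 0.09]
force: [-5.1, -4.4, 1.7]
opening: 0.207
grip_force: 20.0
```

Emit:
move_arm(
  moves=[
    [-1,0,0,-3,0,0,0],
    [-1,0,0,-6,0,0,0],
    [-1,0,0,-8,0,0,0],
    [-1,0,0,-8,0,0,0],
  ],
)

```text
clock: 8.05
ee_pos: [0.5678, 0.1819, 0.0821]
orientation: [3.141, -0.0, 0.09]
force: [-7.6, -4.7, 9.3]
opening: 0.208
grip_force: 20.0
```

Emit:
move_arm(
  moves=[
    [-1,0,0,-2,0,0,0],
    [-1,0,0,-2,0,0,0],
  ],
)

```text
clock: 8.3
ee_pos: [0.5685, 0.182, 0.0814]
orientation: [-3.142, -0.002, 0.09]
force: [-10.3, -5.4, 19.0]
opening: 0.207
grip_force: 20.0
```

Run:
```python
from h import *
b=snap('scene','s3.png');x0,y0=245,125
o=[cv2.resize(cv2.imread(f)[y0:y0+55,x0:x0+45],None,fx=8,fy=8,interpolation=cv2.INTER_CUBIC) for f in('pics/s1.png','pics/s3.png')]
cv2.imwrite('pics/c4.png',np.hstack(o))
```

```text
(no output)
```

View pics/c4.png

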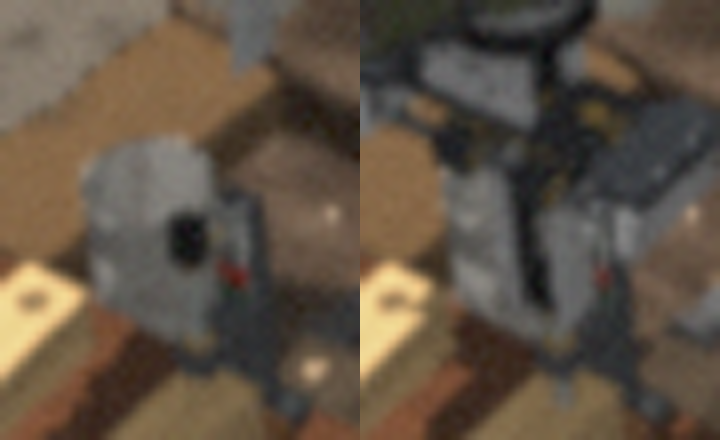

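The rod met a hard stop at about 33 mm travel (force 9 to 19 N), and the pointer sits in the red band region. That means the 18 mm hole, so red bay. I'll raise the rod and release it.

Emit:
move_arm(
  moves=[
    [-1,0,0,8,0,0,0],
    [-1,0,0,16,0,0,0],
    [-1,0,0,24,0,0,0],
    [-1,0,0,31,0,0,0],
    [-1,0,0,34,0,0,0],
  ],
)

```text
clock: 8.98
ee_pos: [0.5681, 0.1819, 0.1133]
orientation: [3.141, -0.0, 0.09]
force: [2.6, -4.3, -3.7]
opening: 0.208
grip_force: 20.0
```

Emit:
move_arm(
  moves=[
    [0.3,0,0,0,0,0,0],
    [0.3,0,0,0,0,0,0],
    [0.3,0,0,0,0,0,0],
    [0.3,0,0,0,0,0,0],
    [0.3,0,0,20,0,0,0],
  ],
)

```text
clock: 9.6
ee_pos: [0.5672, 0.1819, 0.1317]
orientation: [3.141, 0.003, 0.09]
force: [0.0, -0.3, -0.2]
opening: 0.648
grip_force: 0.0
```

Emit:
move_arm(
  moves=[
    [0.3,0,0,40,0,0,0],
    [0.3,-30,-3,60,0,0,0],
    [0.3,-80,-7,60,0,0,0],
    [0.3,-100,-9,60,0,0,0],
    [0.3,-100,-9,60,0,0,0],
  ],
)

```text
clock: 10.22
ee_pos: [0.4675, 0.1732, 0.1935]
orientation: [-3.141, -0.001, 0.091]
force: [0.3, -0.3, 0.6]
opening: 0.651
grip_force: 0.0
```

Run:
```python
from h import *
b=snap('scene','s4.png');s=sensors.state();print(s['ee_pos'],s['orientation'],s['opening'],s['q'])
e=s['ee_pos'];print(proj('scene',e),proj('scene',e+[0,0,.028]))
x0,y0=225,100
cv2.imwrite('pics/c5.png',cv2.resize(b[y0:y0+85,x0:x0+90,::-1],None,fx=7,fy=7,interpolation=cv2.INTER_CUBIC))
```

```text
[0.46823694 0.17315218 0.19331051] [-3.14137929e+00 -9.91659946e-04  9.05909954e-02] 0.6519001750778142 [2.80808029e-01 1.70889241e-01 1.63655821e+00 2.26538891e-05
 1.33313109e+00 1.76100793e+00]
[249.09985104 163.28819964] [248.25234947 157.64103   ]
```

View pics/c5.png

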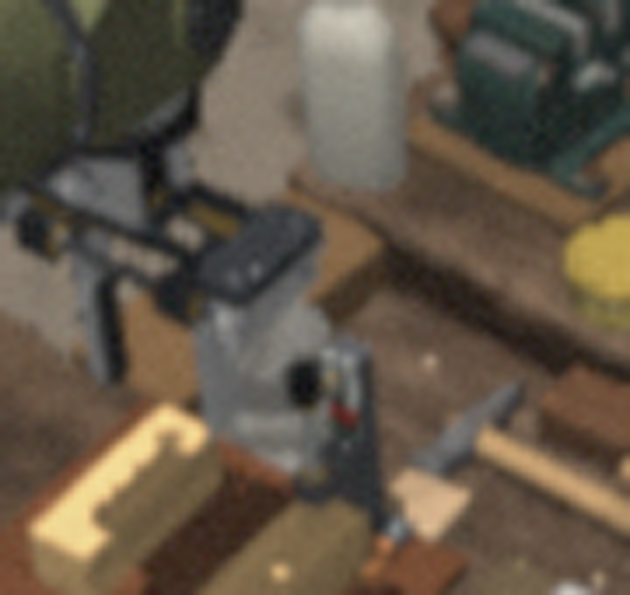

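The left fingertip at scene pixel (240.3,154.3) matches the +28 mm offset well. The knob is back up at (268,155). Now I'll descend on the blank.

Emit:
move_arm(
  moves=[
    [0.3,16,2,-40,0,0,0],
    [0.3,32,3,-90,0,0,0],
    [0.3,32,3,-135,0,0,0],
    [0.3,32,3,-160,0,0,0],
    [0.3,32,3,-170,0,0,0],
  ],
)

```text
clock: 10.9
ee_pos: [0.5, 0.1758, 0.0211]
orientation: [3.141, 0.002, 0.09]
force: [-0.3, 0.6, 0.4]
opening: 0.647
grip_force: 0.0
```

Emit:
move_arm(
  moves=[
    [0.3,0,0,-8,0,0,0],
    [0.3,0,0,-16,0,0,0],
    [0.3,0,0,-24,0,0,0],
    [0.3,0,0,-25,0,0,0],
  ],
)

```text
clock: 11.4
ee_pos: [0.4998, 0.176, -0.0025]
orientation: [3.142, 0.0, 0.09]
force: [0.2, -0.3, 0.2]
opening: 0.651
grip_force: 0.0
```

Emit:
move_arm(
  moves=[
    [-0.3,0,0,0,0,0,0],
    [-0.6,0,0,0,0,0,0],
    [-0.6,0,0,0,0,0,0],
    [-0.6,0,0,0,0,0,0],
    [-0.6,0,0,0,0,0,0],
  ],
  newtons=25,
)

```text
clock: 12.02
ee_pos: [0.5001, 0.1761, -0.0019]
orientation: [-3.142, -0.001, 0.091]
force: [-0.3, 0.0, 4.7]
opening: 0.422
grip_force: 24.9
```

Emit:
move_arm(
  moves=[
    [-0.6,0,0,3,0,0,0],
    [-0.6,0,0,6,0,0,0],
    [-0.6,0,0,6,0,0,0],
    [-0.6,-15,-1.4,6,0,0,0],
    [-0.6,-35,-3.2,6,0,0,0],
  ],
  newtons=35,
)

```text
clock: 12.65
ee_pos: [0.4645, 0.1727, 0.0036]
orientation: [-3.142, 0.0, 0.09]
force: [0.1, 0.2, -2.1]
opening: 0.423
grip_force: 34.9
```

Emit:
move_arm(
  moves=[
    [-0.6,-30,-2.7,0,0,0,0],
    [-0.6,-65,-6,0,0,0,0],
    [-0.6,-75,-7,15,0,0,0],
    [-0.6,-75,-7,60,0,0,0],
    [-0.6,-75,-7,110,0,0,0],
  ],
)

```text
clock: 13.28
ee_pos: [0.3893, 0.1656, 0.1149]
orientation: [3.141, 0.001, 0.091]
force: [0.5, 0.2, -2.3]
opening: 0.422
grip_force: 34.9
```

Run:
```python
from h import *
b=snap('scene','s5.png');a=snap('top','t5.png');s=sensors.state();e=s['ee_pos'];print(e,s['orientation'],s['opening'])
print(proj('scene',e),proj('scene',e+[0,0,.028]),proj('top',e))
u,v=map(int,proj('scene',e));
c=cv2.resize(b[v-60:v+40,u-50:u+90,::-1],None,fx=4,fy=4,interpolation=cv2.INTER_CUBIC)
d=cv2.resize(a[150:250,175:235,::-1],None,fx=4,fy=4,interpolation=cv2.INTER_CUBIC)
cv2.imwrite('pics/c6.png',np.hstack([c,d]))
```

```text
[0.39211917 0.16657897 0.11828973] [-3.1398105  -0.00774773  0.09049765] 0.4181085407240608
[238.08445941 190.4481432 ] [237.11159239 185.17259392] [225.67485896 235.30488974]
```

View pics/c6.png

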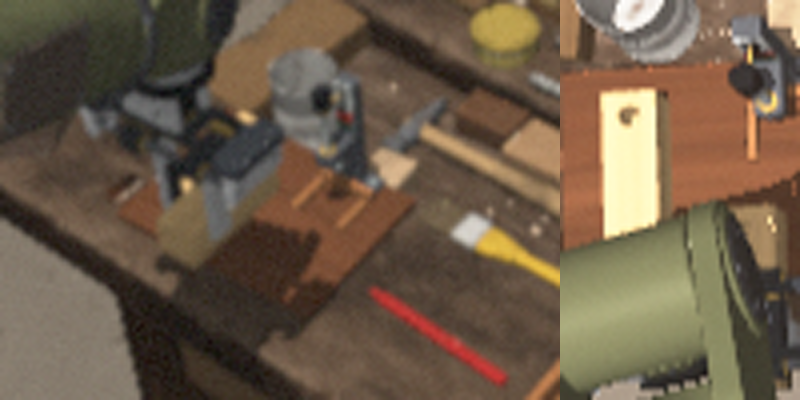

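The blank is held level, clear of the gauge, with the rod up. I'll carry it to hover above the red bay.

Emit:
move_arm(
  moves=[
    [-0.6,0,-20,15,0,0,0],
    [-0.6,0,-65,25,0,0,0],
    [-0.6,0,-115,25,0,0,-1],
    [-0.6,5,-165,25,0,0,-1],
    [-0.6,10,-215,25,0,0,-1],
  ],
)

```text
clock: 14.0
ee_pos: [0.3995, -0.0507, 0.1381]
orientation: [-3.141, 0.001, 0.073]
force: [0.6, -0.0, -1.3]
opening: 0.421
grip_force: 34.9
```

Emit:
move_arm(
  moves=[
    [-0.6,15,-50,0,0,0,0],
    [-0.6,35,-100,0,0,0,0],
    [-0.6,55,-150,0,0,0,0],
    [-0.6,70,-200,0,0,0,0],
    [-0.6,79,-235,0,0,0,0],
  ],
)

```text
clock: 14.62
ee_pos: [0.4788, -0.286, 0.1372]
orientation: [-3.141, 0.001, 0.072]
force: [0.6, 0.6, -1.9]
opening: 0.421
grip_force: 34.9
```

Emit:
move_arm(
  moves=[
    [-0.6,0,-22,0,0,0,0],
    [-0.6,0,-27,0,0,0,0],
    [-0.6,0,-27,0,0,0,0],
    [-0.6,0,-27,0,0,0,0],
  ],
)

```text
clock: 15.12
ee_pos: [0.479, -0.3102, 0.139]
orientation: [3.142, -0.0, 0.074]
force: [0.3, 0.4, -0.8]
opening: 0.424
grip_force: 34.9
```

Run:
```python
from h import *
b=snap('scene','s6.png');a=snap('top','t6.png');s=sensors.state();e=s['ee_pos'];print(e,s['orientation'],s['opening'])
print(proj('scene',e),proj('top',e))
c=cv2.resize(b[180:280,300:410,::-1],None,fx=4,fy=4,interpolation=cv2.INTER_CUBIC)
d=cv2.resize(a[155:255,330:420,::-1],None,fx=4,fy=4,interpolation=cv2.INTER_CUBIC)
cv2.imwrite('pics/c7.png',np.hstack([c,d]))
```

```text
[ 0.47907771 -0.31044455  0.1391291 ] [ 3.14140116e+00 -3.04868462e-04  7.38654552e-02] 0.42472357855077814
[359.86317884 237.04848535] [398.96675076 206.71000244]
```

View pics/c7.png

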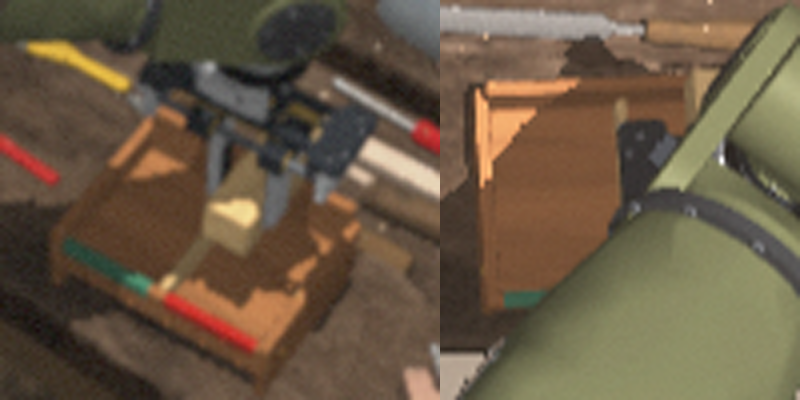

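The scene crop shows the blank level over the red bay. Its front top edge runs from about (351,231.5) to (365,234) px, and the red lip from (341,254) to (364,267). In the top view the blank's far end is near (396,172.5).

Run:
```python
from h import *
z=.1935
print('front edge',ray('scene',(351.3,231.5),z),ray('scene',(364.5,234),z))
print('lip',ray('scene',(341.5,254),.067),ray('scene',(363.5,267),.067),'div front',ray('scene',(341,252),.064))
print('far',ray('top',(392.5,172.6),z),ray('top',(398,172.3),z))
a=cv2.imread('pics/t6.png')
for y in range(168,188):print(y,' '.join('%3d'%v for v in a[y,384:412].mean(1)))
b=cv2.imread('pics/s6.png');print()
for y in range(222,250):print(y,' '.join('%3d'%v for v in b[y,344:374].mean(1)))
```

```text
front edge [ 0.44456735 -0.29723287  0.1935    ] [ 0.46239463 -0.33601712  0.1935    ]
lip [ 0.42926563 -0.27510775  0.067     ] [ 0.4323311  -0.36359761  0.067     ] div front [ 0.43661241 -0.26767077  0.064     ]
far [ 0.56253429 -0.2838151   0.1935    ] [ 0.56369826 -0.29857072  0.1935    ]
168  97  97  94  95  97  94  96  96  98  97 101  98  99 100  96  95  93  91  83  69  54  92  70 100 136 139 138 136
169 100  99  95  95  98  96  93  94  96  98 103 105 104 109 109 102  99  92  70  58  61  99  96 134 137 139 141 138
170 111  96  88  85  80  80  82  84  83  95 100  95  98 104  95  91  89  76  48  64  71  82 131 138 138 140 140 138
171 125  88  74  76  62  62  70  79  73  96 105  84  81  80  66  73  55  51  54  67  72 113 139 138 138 139 139 139
172 111  85  81  93  79  98  96  84  82 111 127 116 112 110 107 101  58  52  63  69 101 138 139 137 138 139 136 138
173  73  79  75  97  74 108 101  84  88 122 142 145 144 144 135  93  52  64  67  97 135 139 139 137 139 138 138 139
174  79  87  88  83  83  85  84  87  97 120 143 144 145 143 113  51  55  68  77 131 139 139 140 137 138 138 1
[... 4287 characters left out ...]
  68  67  65  66  64  68  72  71  62  63  58  66  63  67  70  68  66  67  67  68
245  78  89  87  88  85  82  73  67  67  68  71  69  65  66  70  64  65  61  64  63  65  62  64  64  70  69  67  66  68  66
246  83  88  86  83  83  75  68  74  68  65  65  69  68  68  67  70  61  65  65  61  64  60  64  65  64  66  67  66  67  88
247  87  86  86  85  78  69  68  63  68  68  69  63  64  66  67  69  65  64  68  67  63  68  63  63  61  61  62  68  90 116
248  95  87  81  79  67  66  66  68  66  69  71  67  71  66  69  64  73  67  64  66  60  62  62  62  58  61  66  75 112 133
249 108  88  85  84  72  82  83  74  68  64  70  68  70  67  66  65  67  71  67  68  64  65  69  63  62  68  67  73 102 123
```

Run:
```python
from h import *
for z in(.1885,.1935):
  print('front',ray('scene',(350.9,232.9),z),ray('scene',(361.3,236.9),z),'far',ray('top',(392.9,171.9),z))
z=.1535
print('bottom',ray('scene',(350.5,239.5),z),ray('scene',(360.8,243.8),z))
```

```text
front [ 0.44248796 -0.29746343  0.1885    ] [ 0.44996334 -0.33273409  0.1885    ] far [ 0.5656765  -0.28578086  0.1885    ]
front [ 0.43922157 -0.29952134  0.1935    ] [ 0.44666687 -0.33465008  0.1935    ] far [ 0.56447866 -0.28490355  0.1935    ]
bottom [ 0.44267211 -0.29783567  0.1535    ] [ 0.44924175 -0.33404027  0.1535    ]
```

The blank measures 122 mm long and is centred at about (0.505,−0.312). That's within a few mm of the bay centre, so I'll lower it.

Emit:
move_arm(
  moves=[
    [-0.6,1,2,-25,0,0,0],
    [-0.6,1,2,-50,0,0,0],
    [-0.6,1,2,-75,0,0,0],
    [-0.6,1,2,-90,0,0,0],
    [-0.6,1,2,-98,0,0,0],
  ],
)

```text
clock: 15.85
ee_pos: [0.48, -0.3089, 0.0405]
orientation: [-3.141, 0.0, 0.073]
force: [1.1, 0.1, -1.4]
opening: 0.427
grip_force: 34.9
```

Emit:
move_arm(
  moves=[
    [-0.6,0,0,-3,0,0,0],
    [-0.6,0,0,-6,0,0,0],
    [-0.6,0,0,-9,0,0,0],
    [-0.6,0,0,-9,0,0,0],
  ],
)

```text
clock: 16.35
ee_pos: [0.4799, -0.3092, 0.0318]
orientation: [-3.142, 0.0, 0.073]
force: [0.5, -0.0, -2.1]
opening: 0.419
grip_force: 34.9
```

Emit:
move_arm(
  moves=[
    [-0.6,0,0,-2,0,0,0],
    [-0.6,0,0,-4,0,0,0],
    [-0.6,0,0,-4,0,0,0],
  ],
)

```text
clock: 16.73
ee_pos: [0.4801, -0.3093, 0.0282]
orientation: [3.141, -0.0, 0.073]
force: [-1.3, 0.1, 2.3]
opening: 0.424
grip_force: 34.9
```

It touched down at the predicted height. I'll release with a small opening and rise.

Emit:
move_arm(
  moves=[
    [0.1,0,0,0,0,0,0],
    [0.15,0,0,0,0,0,0],
    [0.15,0,0,0,0,0,0],
    [0.15,0,0,0,0,0,0],
  ],
)

```text
clock: 17.23
ee_pos: [0.4799, -0.3092, 0.0278]
orientation: [-3.142, 0.0, 0.073]
force: [0.5, 0.3, 0.2]
opening: 0.576
grip_force: 0.0
```

Emit:
move_arm(
  moves=[
    [0.15,0,0,10,0,0,0],
    [0.15,0,0,30,0,0,0],
    [0.15,0,0,70,0,0,0],
    [0.15,0,0,120,0,0,0],
    [0.15,0,0,170,0,0,0],
  ],
)

```text
clock: 17.85
ee_pos: [0.4798, -0.309, 0.2003]
orientation: [3.141, -0.0, 0.073]
force: [0.1, 0.2, -0.1]
opening: 0.575
grip_force: 0.0
```

Emit:
move_arm(
  moves=[
    [0.15,-30,-30,0,0,0,0],
    [0.15,-70,-60,0,0,0,0],
    [0.15,-110,-90,0,0,0,0],
    [0.15,-150,-120,0,0,0,0],
    [0.15,-180,-150,0,0,0,0],
  ],
)

```text
clock: 18.48
ee_pos: [0.2984, -0.46, 0.1989]
orientation: [3.141, -0.0, 0.072]
force: [0.4, -0.9, -0.0]
opening: 0.575
grip_force: 0.0
```

Run:
```python
from h import *
a=snap('top','t7.png');snap('scene','s7.png');print(sensors.state()['ee_pos'])
hsv=cv2.cvtColor(np.ascontiguousarray(a[:,:,::-1]),cv2.COLOR_BGR2HSV)
m=cv2.inRange(hsv,(15,40,120),(35,160,255))
for roi,z in(((330,425,160,245),.082),((165,265,160,235),.052)):
    x0,x1,y0,y1=roi;mm=np.zeros_like(m);mm[y0:y1,x0:x1]=m[y0:y1,x0:x1]
    for c in cv2.findContours(mm,0,1)[0]:
        if cv2.contourArea(c)>60:
            r=cv2.minAreaRect(c);print(r,ray('top',r[0],z),[list(ray('top',p,z).round(3)[:2]) for p in cv2.boxPoints(r)])
```

```text
[ 0.29734758 -0.46123158  0.19852752]
((393.3609924316406, 200.7337188720703), (42.24448013305664, 16.374897003173828), 86.05481719970703) [ 0.50509517 -0.30508654  0.082     ] [[np.float64(0.565), np.float64(-0.277)], [np.float64(0.57), np.float64(-0.325)], [np.float64(0.446), np.float64(-0.332)], [np.float64(0.441), np.float64(-0.285)]]
((378.10382080078125, 204.59300231933594), (11.742513656616211, 50.93181228637695), 2.045408248901367) [ 0.49276543 -0.2605419   0.082     ] [[np.float64(0.419), np.float64(-0.241)], [np.float64(0.569), np.float64(-0.246)], [np.float64(0.568), np.float64(-0.281)], [np.float64(0.418), np.float64(-0.275)]]
((193.5, 193.0), (42.0, 17.0), 90.0) [0.5204392  0.28386335 0.052     ] [[np.float64(0.584), np.float64(0.314)], [np.float64(0.585), np.float64(0.263)], [np.float64(0.458), np.float64(0.254)], [np.float64(0.457), np.float64(0.304)]]
```

```bash
python3 -c "
from h import *
print(ticket.hand_in())"
```

```text
the job is handed in; nothing more can be done
None
```

The hole is the shallow 18 mm one (the rod bottomed at about 33 mm of travel), so the blank now lies in the red bay, with the rod raised and the waiting blank unmoved; the job was handed in at about 18.5 s, and the hand-in returned no verdict.

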